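Check the red fuse with the pencil tester and hold up the reading

TASK

Draw the pencil voltage tester straight out of its angled holster and check the red fuse: gently touch the tester's tip on top of its brass bolt head on the supply side (the side with the common bus bar) for half a second, lift off, then touch its bolt head on the load side for half a second in the same way, without touching any other fuse or pushing the other things on the bench about. Then lift the tester clear, turn it level with its display facing straight up, and finish while still holding it there in the gripper, still and at least 25 cm above the bench, so that the reading can be seen from above.

Things in the scene. Friction and masses are not known exactly. Their poses are not given: they have to be found in the camera images.
- tester: pencil-type voltage tester, about 95 g (varies): straight body 145 long, 24 wide (y), 20 thick (z), yellow rear and black front, then a black tapering nose 25 long and a thin sprung brass pin 12 long. Origin and axes as tester_grip. It starts seated in the holster, pointing 45 degrees down along the holster's +x, display on its upper face.
- tester_grip (a point): grip centre, on the tester's centre line, 50 from its rear end, 95 from its front shoulder; about 117 above the bench at the start. x runs along the tester to the tip, z out of the face with the grey-green display (display centre 26 ahead of here), y across the two plain sides to grip. Seated, the body from 50 behind to 45 ahead of here is free. Balance point about 30 ahead.
- tester_tip (a point): end of the tester's brass pin (3.5 in diameter, round), 132 ahead of tester_grip on the centre line, same axes. The pin is sprung: it slides back up to 6 into the nose, against about 0.5 N at first, 2 N at full travel; beyond that it is rigid.
- holster: bench holster (fixed), steel foot plate 120 x 80, about 100 high: a black square tube leaning 45 degrees, mouth up and to the holster's -x, 28 x 22.5 inside, 36 x 30.5 outside. The tester comes straight out backwards along its own axis; its body leaves the tube after 50, its tip after 87. Origin under the foot's centre, x horizontal, z up. Yaw up to 30 degrees.
- holster_mouth (a point): centre of the tube's mouth on the seated tester's centre line, 45 ahead of tester_grip, about 85 above the bench; axes as the holster's.
- fuse_block: four-way fuse block (fixed), black, 96 (x) x 140 (y), fuses seated 24 above the bench. Origin under its centre, z up, x across the row. On its +x side one brass bus bar joins all fuses and leads at the +y end to an infeed stud with a red collar (top 34 high): the supply side. On its -x side each fuse has its own steel lug: the load side. Any yaw up to 86 degrees.
- fuse_red: red fuse (fixed, bolted on): copper strip 68 (x) x 16, red plastic body 29 x 20 in its middle, top 35.5 above the bench, and at each end a round brass bolt head 14 in diameter, top 33 above the bench. In any of the four places of the row, 30 apart. Origin under its centre, 24 above the bench; x to the supply side, axes parallel to the block's.
- red_supply (a point): test point: centre of the flat top of the red fuse's bolt head on the supply (bus bar) side, 33 above the bench; 25.5 from the fuse's centre along +x. Axes as the fuse's.
- red_load (a point): test point: centre of the flat top of the red fuse's bolt head on the load (separate lugs) side, 33 above the bench; 25.5 from the fuse's centre along -x. Axes as the fuse's.
- fuse_yellow: the yellow fuse (fixed), same shape as the red one, in another place of the row; not to be touched
- fuse_green: the green fuse (fixed), same shape as the red one, in another place of the row; not to be touched
- fuse_blue: the blue fuse (fixed), same shape as the red one, in another place of the row; not to be touched
- screwdriver: screwdriver with orange handle, 170 long, lying between holster and fuse block along x, about 25 high; origin under its middle; bystander
- wrench: steel combination wrench, 160 long, flat on the bench on one side; origin under its middle; bystander
- tape_roll: blue roll of tape, 68 in diameter, 19 high, on the far part of the bench; bystander
- cleaner_can: green and white spray can, 66 in diameter, 150 high, upright on the far left part of the bench; origin under its centre; bystander
- parts_drawer: clear drawer from the parts cabinet, 135 x 85 x 45, with two lamp bulbs in it, on the far part of the bench; bystander
- connector: white plastic plug housing, 45 x 34 x 22, on the bench on one side; bystander
Not all that is in view belongs to the job. What is shaped like the tester but purple or turquoise is not meant. What is shaped like the holster but orange or purple is not meant.

How it is judged:
By the outcome, as a careful person would: the job done as asked, in the order asked, and still so for the second after the job is handed in, while the arm keeps its last pose, push and grip.
It also fails if it takes over 54 s, if anything falls off the work surface, if the arm or the gripper's body presses on something with over 40 N, if the wrist force passes 120 N, or if a joint passes its speed limit or range.

ROBOT

A 7-joint arm with a two-finger parallel gripper is mounted at the origin on the work surface. World frame = base frame: x ahead of the robot, y to its left, z up, the work surface at z = 0. Lengths are in m, angles in rad, forces in N, time in s.
With the tool pointing down it reaches from about 0.425 to 0.925 m from the base axis. Payload 6.8 kg.
Tool frame: the origin (TCP) lies at the very end of the fingers, on their centre line; the grasp point (between the pads) lies 19 mm behind it; z points along the fingers, y is the direction in which the jaws open and shut (so a half turn about z gives the same grasp; the last joint's range is limited). The gripper opens to 85 mm and grips with 20 to 120 N. Pads are 22 mm wide; open, the fingers measure 114 mm over their backs; the gripper's body (76 mm by 85 mm) begins 54 mm behind the grasp point. The pads swing forward as they close: fully open they stand 13 mm farther back than shut.
Start: joints at [1.231, 0.477, 0.022, 1.555, -0.011, 1.109, -0.083], TCP at [0.155, -0.657, 0.231] pointing down, gripper open.
Joint ranges: [-2.96, 2.96], [-0.34, 2.1], [-1.41, 1.46], [0.24, 2.44], [-1.37, 4.51], [0.17, 1.92], [-2.96, 2.96]. Speed limits (rad/s): [2.39, 2.39, 3.14, 3.14, 3.14, 3.14, 3.14].

INTERFACE

Orientations are given as a unit quaternion [w, x, y, z].
In Python, from station import bot gives the robot as it stands.
- The arm moves only by the tool move_arm, never from a script. Its argument "commands" is text: rows parted by semicolons, each of 7 numbers parted by spaces: the opening, from 0 (shut) to 1 (fully open), then the shift along the tool's x, y, z in cm, then the turn, a rotation vector about the tool's x, y, z in degrees. In form: gripper tx ty tz rx ry rz; .... A call has 1 to 12 rows; each row shifts and turns the commanded pose from where the row before left it, along the tool's axes as they then stand; what a row does not reach is not made up. A row lasts 1/12 s, in which the tool goes at most 41.7 mm and 7.16 degrees, less where a joint would pass 70% of its speed; a pose out of reach is approached as far as the arm can. A call with a gripper value outside its range is refused whole. The fingers move at their own pace and stop on an object; "force" is the grip in N (left out, the last holds). Time passes only in rows, so rows that do not move let the fingers close. It gives the time, the measured TCP pose, the force and the opening at its end, in the units of the state.
- bot.get_obs(): the state, without advancing time (a new reading comes with each control period).
- bot.read_camera(name): name is "scene" or "top" or "wrist"; returns a dict with "img" (480x640x3 uint8, red, green, blue), "K" (3x3 intrinsics, pixels), "distortion" ([k1, k2, p1, p2, k3] as OpenCV has them; the pictures are not rectified), "rvec" (rotation vector, rad) and "tvec" (3), from world to camera coordinates, as OpenCV has them; the wrist camera has in their place "hand_eye" (4x4, takes a point from camera to tool coordinates, whose origin is the TCP and whose axes are the flange's). Camera axes: x right, y down, z forward; pixel columns grow to the right and rows downward; lengths in m; the calibration is good to about 2 mm. A picture is of the moment at which its call begins: read the wrist's pose just before it. There is no depth.
- bot.hand_in(): hands the job in, once; it reports no verdict.
The state is a dict: "t": time; "q": joint angles; "joint_vel": joint speeds; "joint_torque": joint torques, N m; "eef_pos": TCP position; "tool_rot": TCP orientation; "contact_force": force on the tool from outside, world axes, zero at the start; "torque": the same for the moment, N m; "gripper_width": opening from 0.0 (shut) to 1.0 (fully open).
Only numpy, scipy, OpenCV 4.12 (cv2) and the standard library are available. Lean on these libraries where they do the work, as an engineer would, in place of code of your own. Each camera call takes 0.05 s, during which the arm holds its last target. There are 200 camera calls.

## Working session

There is one attempt and no reset: what is moved stays moved. The work goes in short steps, Python scripts to look and compute and a tool call to move; the robot and the scene stay as the last step left them, time stands still between calls to the robot, and variables do not carry over. Pictures are saved under pics/ and viewed, about 8 in all and at most 12, crops included, and the job is handed in when it is done.

Besides the shell and the picture viewer there is one more tool, called after ">>>" as a command line: name --argument value ..., lists and objects as JSON in quotes. move_arm: Moves the arm, as the interface text tells. Its arguments: {"type":"object","properties":{"commands":{"type":"string"},"force":{"type":"number"}},"required":["commands"]}

```bash
mkdir -p pics; ls; python3 - <<'E'
from station import bot
import cv2,pickle
o=bot.get_obs();print(o)
d={}
for n in("scene","top","wrist"):
    d[n]=bot.read_camera(n); cv2.imwrite(f"pics/{n}0.png",d[n]["img"][:,:,::-1])
    print(n,{k:v for k,v in d[n].items() if k!="img"})
d["obs"]=o
pickle.dump(d,open("d0.pkl","wb"))
E
```

```text
pics
{'t': 0.0, 'q': array([ 1.23090069,  0.47778389,  0.02234928,  1.55647321, -0.01151296,
        1.10926867, -0.08308947]), 'joint_vel': array([ 0.00051746, -0.00139824, -0.00066713, -0.00170928, -0.00114178,
        0.00171698, -0.00075656]), 'joint_torque': array([ 1.53350888e-04, -5.96462202e+01,  1.60814624e+00, -2.81198448e+01,
        1.24701503e-02,  9.52636474e-03, -1.77918182e-06]), 'eef_pos': array([ 0.15491149, -0.65637378,  0.23032756]), 'tool_rot': array([-8.86872808e-04,  9.93289937e-01,  1.15647253e-01, -1.66977103e-04]), 'contact_force': array([-0.27920356, -0.79908085, -0.05807767]), 'torque': array([-0.03375659,  0.02870374, -0.02408779]), 'gripper_width': 1.005012045328869}
scene {'K': array([[446.25810305,   0.        , 321.01387601],
       [  0.        , 446.25810305, 239.89958491],
       [  0.        ,   0.        ,   1.        ]]), 'distortion': array([0.00844941, 0.        , 0.        , 0.        , 0.        ]), 'rvec': array([ 0.74193272,  2.72636146, -0.91951817]), 'tvec': array([ 0.50134535, -0.1729828 ,  1.25716584])}
top {'K': array([[564.81395117, 
[... 236 characters left out ...]
 2.11851003, -2.16138216,  0.2161153 ]), 'tvec': array([-0.01172761,  0.59312492,  1.21592944])}
wrist {'K': array([[399.8478288 ,   0.        , 316.56162875],
       [  0.        , 399.8478288 , 242.95767858],
       [  0.        ,   0.        ,   1.        ]]), 'distortion': array([0.00951927, 0.        , 0.        , 0.        , 0.        ]), 'hand_eye': array([[ 6.88967561e-04, -9.63805369e-01, -2.66605958e-01,
         6.73578581e-02],
       [ 9.99999761e-01,  6.48577675e-04,  2.39547352e-04,
        -1.27686116e-03],
       [-5.79623511e-05, -2.66606059e-01,  9.63805585e-01,
        -1.42358917e-01],
       [ 0.00000000e+00,  0.00000000e+00,  0.00000000e+00,
         1.00000000e+00]])}
```

View pics/top0.png

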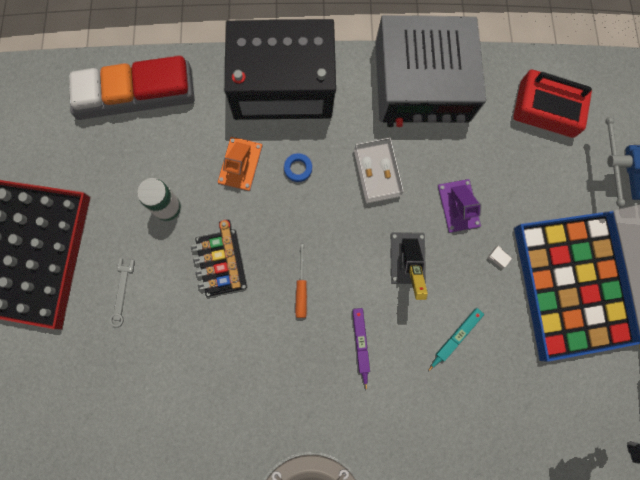

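View pics/scene0.png

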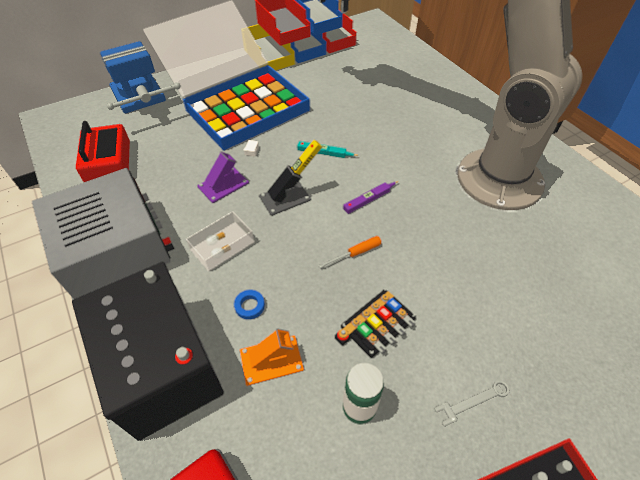

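```bash
cat > h.py <<'E'
import numpy as np,cv2,pickle
from scipy.spatial.transform import Rotation as R
def cam(c,obs=None):
    if "rvec" in c: Rm=cv2.Rodrigues(c["rvec"])[0]; return Rm,np.asarray(c["tvec"]).ravel()
    T=np.eye(4);w,x,y,z=obs["tool_rot"];T[:3,:3]=R.from_quat([x,y,z,w]).as_matrix();T[:3,3]=obs["eef_pos"]
    M=np.linalg.inv(T@c["hand_eye"]);return M[:3,:3],M[:3,3]
def ray(c,p,obs=None):
    Rm,t=cam(c,obs);u=cv2.undistortPoints(np.array([[p]],float),c["K"],c["distortion"])[0,0]
    d=Rm.T@np.array([u[0],u[1],1]);return -Rm.T@t,d/np.linalg.norm(d)
def plane(c,p,z,obs=None):
    o,d=ray(c,p,obs);return o+d*(z-o[2])/d[2]
def tri(rs):
    A=sum(np.eye(3)-np.outer(d,d) for o,d in rs);b=sum((np.eye(3)-np.outer(d,d))@o for o,d in rs)
    X=np.linalg.solve(A,b);return X,[np.linalg.norm(np.cross(X-o,d)) for o,d in rs]
def proj(c,X,obs=None):
    Rm,t=cam(c,obs);return cv2.projectPoints(np.array(X,float).reshape(-1,1,3),cv2.Rodrigues(Rm)[0],t,c["K"],c["distortion"])[0][:,0]
def blobs(img,lo,hi,roi,amin=8):
    x0,y0,x1,y1=roi;h=cv2.cvtColor(img[y0:y1,x0:x1],cv2.COLOR_RGB2HSV)
    m=cv2.inRange(h,np.array(lo),np.array(hi));n,l,s,ce=cv2.connectedComponentsWithStats(m)
    return [(s[i,4],(ce[i]+[x0,y0]).round(2).tolist(),s[i,:4].tolist()) for i in range(1,n) if s[i,4]>=amin]
E
python3 - <<'E'
from h import *
d=pickle.load(open("d0.pkl","rb"))
T,S=d["top"]["img"],d["scene"]["img"]
def crop(I,x,y,w,h): return cv2.resize(I[y:y+h,x:x+w],(400,300),interpolation=cv2.INTER_NEAREST)
out=np.vstack([np.hstack([crop(T,180,210,80,60+30-30),crop(T,380,230,80,60+0)]),np.hstack([crop(S,330,285,100,75),crop(S,250,135,100,75)])])
out=np.vstack([np.hstack([crop(T,170,215,120,90),crop(T,360,225,120,90)]),np.hstack([crop(S,325,285,100,75),crop(S,245,135,100,75)])])
cv2.imwrite("pics/crop1.png",out[:,:,::-1])
print("red top",[(a,c,plane(d["top"],c,.0355).round(4)) for a,c,_ in blobs(T,(0,180,90),(5,255,255),(190,235,245,300))])
for n,lo,hi in(("yel",(22,150,120),(32,255,255)),("grn",(50,150,80),(75,255,255)),("blu",(105,150,80),(120,255,255))):
  print(n,[(a,c,plane(d["top"],c,.0355).round(4)) for a,c,_ in blobs(T,lo,hi,(190,235,245,300))])
print("tester yellow",blobs(T,(20,150,80),(32,255,255),(395,240,440,310)),blobs(S,(20,150,80),(32,255,255),(270,130,330,200)))
E
```

```text
red top [(np.int32(52), [220.77, 267.67], array([0.5358, 0.192 , 0.0355]))]
yel [(np.int32(61), [218.31, 254.59], array([0.5658, 0.1978, 0.0355]))]
grn []
blu [(np.int32(47), [222.81, 280.45], array([0.5068, 0.1873, 0.0355]))]
tester yellow [(np.int32(283), [418.46, 284.94], [15, 26, 17, 33])] [(np.int32(341), [307.38, 155.94], [21, 10, 31, 35])]
```

View pics/crop1.png

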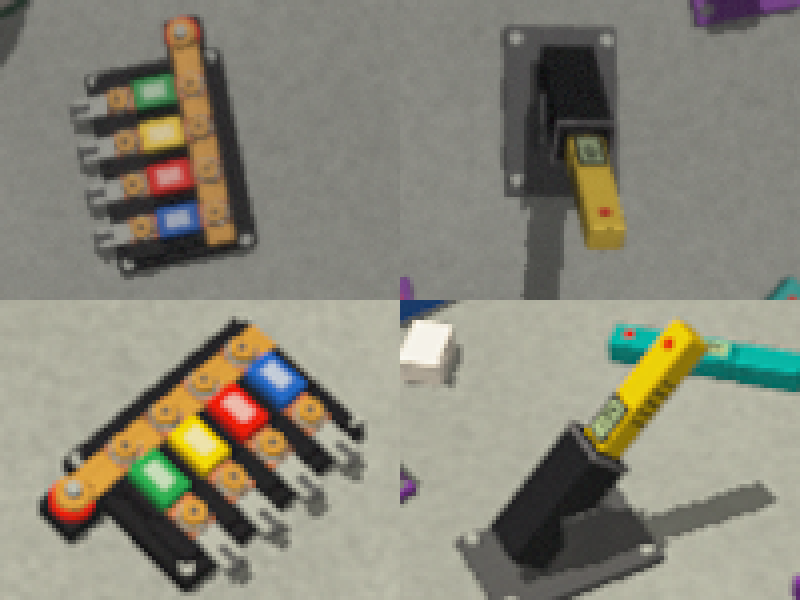

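```bash
python3 - <<'E'
from h import *
d=pickle.load(open("d0.pkl","rb"));t,s=d["top"],d["scene"]
P=lambda x,y:(360+(x-400)/3.3333-.35,225+y/3.3333-.35)
Q=lambda x,y:(245+(x-400)/4-.4,135+(y-300)/4-.4)
for n,a,b in(("btn",(604,212),(669,343)),("disp",(591,150),(606,418)),("rearR",(622,228+17),(703,343)),("rearL",(587,247),(681,322))):
    X,e=tri([ray(t,P(*a)),ray(s,Q(*b))]);print(n,X.round(4),np.round(e,4))
for c in((516,38),(608,40),(516,181)): print("screw",plane(t,P(*c),.006).round(4))
P=lambda x,y:(170+x/3.3333-.35,215+y/3.3333-.35)
Q=lambda x,y:(325+x/4-.4,285+(y-300)/4-.4)
for n,a,b in(("sup",(208,168),(203,381)),("load",(128,184),(272,443))):
    X,e=tri([ray(t,P(*a)),ray(s,Q(*b))]);print(n,X.round(4),np.round(e,4),plane(t,P(*a),.033).round(4),plane(s,Q(*b),.033).round(4))
E
```

```text
btn [ 0.4702 -0.235   0.1504] [0.0001 0.0001]
disp [ 0.5148 -0.2384  0.1053] [0.0006 0.0006]
rearR [ 0.4463 -0.2448  0.1346] [0.0057 0.0057]
rearL [ 0.4555 -0.2267  0.1641] [0.0097 0.0097]
screw [ 0.6067 -0.2094  0.006 ]
screw [ 0.6042 -0.2749  0.006 ]
screw [ 0.5058 -0.2048  0.006 ]
sup [0.5422 0.1674 0.029 ] [0.0001 0.0001] [0.5417 0.1668 0.033 ] [0.5437 0.1691 0.033 ]
load [0.5326 0.22   0.0339] [0.0016 0.0016] [0.5317 0.2213 0.033 ] [0.5333 0.2185 0.033 ]
```

```bash
cat >> h.py <<'E'
def pose(o):
    w,x,y,z=o["tool_rot"];return np.array(o["eef_pos"]),R.from_quat([x,y,z,w])
def toolR(psi,tilt):
    """tool x along heading psi (deg), z down, leaning back toward -heading by tilt deg"""
    return R.from_euler("z",psi,degrees=True)*R.from_euler("x",180,degrees=True)*R.from_euler("y",-tilt,degrees=True)
def go(p,r,p2,r2):
    """first turn in place, then shift in the new tool axes: total rotvec deg, total shift cm"""
    rv=(r.inv()*r2).as_rotvec(degrees=True);sh=r2.inv().apply(np.array(p2)-p)*100
    print("turn",rv.round(2),"rows>=%.1f"%(np.linalg.norm(rv)/7.16),"shift",sh.round(2),"rows>=%.1f"%(np.linalg.norm(sh)/4.17))
E
python3 - <<'E'
from h import *
from station import bot
p,r=pose(bot.get_obs());print(p,r.as_matrix().round(3))
G=np.array([.4893,-.237,.1166]);r2=toolR(-3,5);zt=r2.apply([0,0,1])
print(r2.as_matrix().round(3))
go(p,r,G+.019*zt-.13*zt,r2)
E
```

```text
[ 0.15495714 -0.65650818  0.23055169] [[ 0.973  0.23  -0.   ]
 [ 0.23  -0.973  0.001]
 [-0.    -0.001 -1.   ]]
[[ 0.995 -0.052 -0.087]
 [-0.052 -0.999  0.005]
 [-0.087  0.    -0.996]]
turn [ 0.63 -4.95 16.27] rows>=2.4 shift [ 32.07 -43.64  -2.47] rows>=13.0
```

>>> move_arm --commands "1 0 0 -0.8 0.2 -1.65 5.4;1 0 0 -0.8 0.2 -1.65 5.4;1 0 0 -0.87 0.2 -1.65 5.4;1 2 -2.73 0 0 0 0;1 2 -2.73 0 0 0 0;1 2 -2.73 0 0 0 0;1 2 -2.73 0 0 0 0;1 2 -2.73 0 0 0 0;1 2 -2.73 0 0 0 0;1 2 -2.73 0 0 0 0;1 2 -2.73 0 0 0 0;1 2 -2.73 0 0 0 0" --force 40

```text
t: 1.15
eef_pos: [0.3481, -0.4192, 0.2398]
tool_rot: [-0.0, 0.999, -0.026, -0.043]
contact_force: [0.2, 0.4, -0.4]
gripper_width: 1.002
```

>>> move_arm --commands "1 2 -2.73 0 0 0 0;1 2 -2.73 0 0 0 0;1 2 -2.73 0 0 0 0;1 2 -2.73 0 0 0 0;1 2 -2.73 0 0 0 0;1 2 -2.73 0 0 0 0;1 2 -2.73 0 0 0 0;1 0 0 0 0 0 0;1 0 0 0 0 0 0"

```text
t: 1.9
eef_pos: [0.4976, -0.2346, 0.2271]
tool_rot: [-0.001, 0.999, -0.023, -0.044]
contact_force: [0.1, -0.3, -0.3]
gripper_width: 1.002
```

```bash
cat > look.py <<'E'
import sys
from h import *
from station import bot
o=bot.get_obs();w=bot.read_camera("wrist");w["obs"]=o
pickle.dump(w,open(sys.argv[1]+".pkl","wb"));cv2.imwrite(f"pics/{sys.argv[1]}.png",w["img"][:,:,::-1])
print(o["t"],o["eef_pos"].round(4),o["tool_rot"].round(4),o["contact_force"].round(2),o["gripper_width"])
E
python3 look.py w1; python3 - <<'E'
from h import *
w=pickle.load(open("w1.pkl","rb"));p,r=pose(w["obs"])
G=np.array([.4893,-.237,.1166]);print(proj(w,G,w["obs"]))
E
```

```text
1.9 [ 0.4976 -0.2346  0.2271] [-6.000e-04  9.988e-01 -2.310e-02 -4.350e-02] [ 0.11 -0.29 -0.3 ] 1.001859839378759
[[322.34134617 236.47474736]]
```

View pics/w1.png

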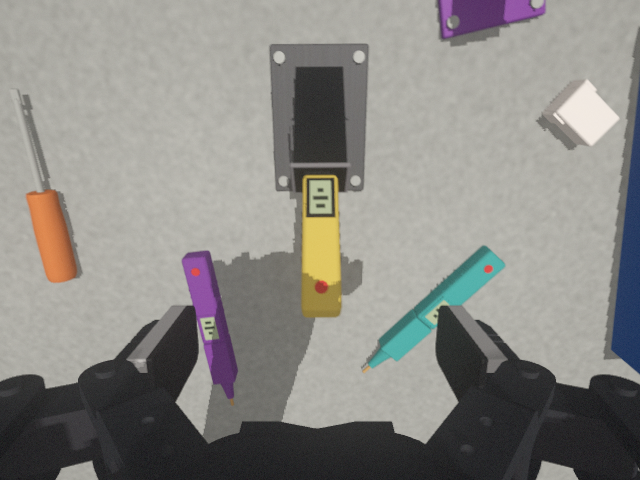

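```bash
python3 - <<'E'
from h import *
w=pickle.load(open("w1.pkl","rb"));o=w["obs"];d=pickle.load(open("d0.pkl","rb"))
S=[plane(w,c,.006,o) for c in((279,57),(359,56),(283,181),(355,181))]
for s in S:print(s.round(4))
a=S[0]-S[2];b=S[1]-S[3];print(np.degrees(np.arctan2(a[1],a[0])),np.degrees(np.arctan2(b[1],b[0])))
c=S[0]-S[1];print(np.degrees(np.arctan2(c[1],c[0]))-90)
for n,q,t,s in(("disp",(320,197),(591,150),(606,418)),("btn",(321,287),(604,212),(669,343))):
  P=(360+(t[0]-400)/3.3333-.35,225+t[1]/3.3333-.35);Q=(245+(s[0]-400)/4-.4,135+(s[1]-300)/4-.4)
  X,e=tri([ray(w,q,o),ray(d["top"],P),ray(d["scene"],Q)]);print(n,X.round(4),np.round(e,4))
  X=plane(w,q,X[2],o);print(X.round(4))
B=blobs(w["img"],(20,120,60),(32,255,255),(290,160,350,330),50);print(B)
x0,y0=290,160;h=cv2.cvtColor(w["img"],cv2.COLOR_RGB2HSV);m=cv2.inRange(h,(20,120,60),(32,255,255))
for row in(220,240,260,275,300,310):
  x=np.where(m[row,290:350])[0]+290;print(row,x.min(),x.max())
E
```

```text
[ 0.6059 -0.2081  0.006 ]
[ 0.6036 -0.2729  0.006 ]
[ 0.5046 -0.2037  0.006 ]
[ 0.5017 -0.2685  0.006 ]
-2.484137754005595 -2.4721100149034343
-1.9603195346696225
disp [ 0.5144 -0.2373  0.1069] [0.0013 0.0005 0.0014]
[ 0.5134 -0.2366  0.1069]
btn [ 0.4701 -0.2349  0.1507] [0.0003 0.0001 0.0003]
[ 0.4698 -0.2349  0.1507]
[(np.int32(4046), [320.41, 257.91], [12, 15, 39, 142])]
220 303 337
240 302 338
260 302 339
275 302 340
300 302 340
310 302 339
```

```bash
python3 - <<'E'
from h import *
w=pickle.load(open("w1.pkl","rb"));p,r=pose(w["obs"])
G=np.array([.4886,-.236,.1166]);zt=r.apply([0,0,1]);go(p,r,G+.019*zt,r);go(p,r,G+.019*zt,toolR(-2.4,5))
E
```

```text
turn [0. 0. 0.] rows>=0.0 shift [ 0.07  0.17 12.98] rows>=3.1
turn [ 0.02 -0.01 -0.25] rows>=0.0 shift [ 0.07  0.17 12.98] rows>=3.1
```

>>> move_arm --commands "1 0.07 0.17 2.6 0 0 -0.25;1 0 0 2.6 0 0 0;1 0 0 2.6 0 0 0;1 0 0 2.6 0 0 0;1 0 0 2.58 0 0 0;1 0 0 0 0 0 0;0 0 0 0 0 0 0;0 0 0 0 0 0 0;0 0 0 0 0 0 0;0 0 0 0 0 0 0;0 0 0 0 0 0 0;0 0 0 0 0 0 0" --force 50

```text
t: 2.95
eef_pos: [0.4866, -0.2385, 0.0993]
tool_rot: [-0.0, 0.999, -0.023, -0.042]
contact_force: [-0.9, 0.8, 6.3]
gripper_width: 0.269
```

>>> move_arm --commands "0 0 0 0 0 0 0;0 0 0 0 0 0 0;0 0 0 0 0 0 0;0 0 0 0 0 0 0;0 0 0 0 0 0 0;0 0 0 0 0 0 0"

```text
t: 3.45
eef_pos: [0.4865, -0.2385, 0.0993]
tool_rot: [-0.0, 0.999, -0.023, -0.043]
contact_force: [-1.6, 1.0, 6.6]
gripper_width: 0.276
```

```bash
python3 look.py w2
```

```text
3.45 [ 0.4865 -0.2385  0.0993] [-0.      0.9988 -0.0233 -0.0426] [-1.61  0.97  6.63] 0.275594000262411
```

View pics/w2.png

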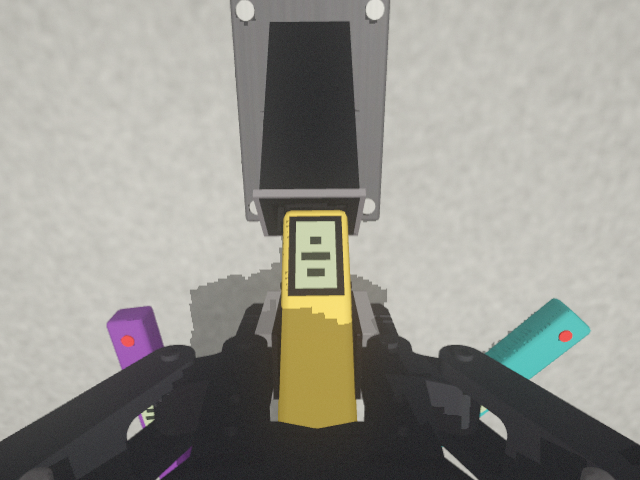

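>>> move_arm --commands "0 -0.38 0 -0.32 0 0 0;0 -0.38 0 -0.32 0 0 0;0 -0.76 0 -0.64 0 0 0;0 -0.76 0 -0.64 0 0 0;0 -0.76 0 -0.64 0 0 0;0 -0.76 0 -0.64 0 0 0"

```text
t: 4.0
eef_pos: [0.4505, -0.2369, 0.1344]
tool_rot: [-0.0, 0.999, -0.023, -0.043]
contact_force: [3.4, 0.4, -0.2]
gripper_width: 0.274
```

>>> move_arm --commands "0 -0.76 0 -0.64 0 0 0;0 -0.76 0 -0.64 0 0 0;0 -0.76 0 -0.64 0 0 0;0 -0.76 0 -0.64 0 0 0;0 -0.76 0 -0.64 0 0 0;0 0 0 -2 0 0 0;0 0 0 -2 0 0 0;0 0 0 -2 0 0 0;0 0 0 -2 0 0 0;0 0 0 -2 0 0 0"

```text
t: 4.83
eef_pos: [0.4236, -0.2352, 0.2693]
tool_rot: [-0.0, 0.999, -0.023, -0.044]
contact_force: [0.4, -0.7, -0.4]
gripper_width: 0.269
```

```bash
python3 look.py w3
```

```text
4.8333 [ 0.4236 -0.2352  0.2693] [-4.000e-04  9.988e-01 -2.340e-02 -4.370e-02] [ 0.39 -0.69 -0.36] 0.2688870242784552
```

View pics/w3.png

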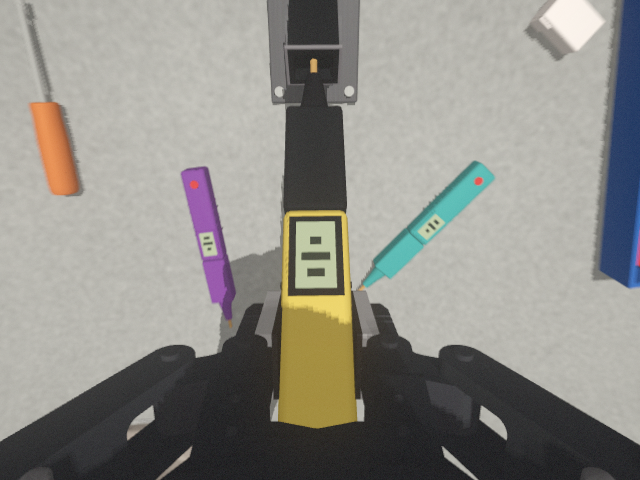

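```bash
python3 - <<'E'
from h import *
from scipy.optimize import least_squares
w=pickle.load(open("w3.pkl","rb"));o=w["obs"];p,r=pose(o)
print("brass",blobs(w["img"],(8,90,90),(25,255,255),(290,40,340,110),4))
H=np.linalg.inv(w["hand_eye"])
def pr(X): return cv2.projectPoints(np.array(X,float).reshape(-1,1,3),cv2.Rodrigues(H[:3,:3])[0],H[:3,3],w["K"],w["distortion"])[0][:,0]
def model(v,b):
    gx,gz,gy,yw=v;b=np.radians(b);d=np.array([np.cos(b)*np.cos(yw),np.sin(yw),np.sin(b)]);n=np.array([np.sin(b),0,-np.cos(b)])
    g=np.array([gx,gy,gz]);return g+.132*d,g+.026*d+.010*n
obs=np.array([[314,58.5],[316,255]])
for b in(38,40,42):
    s=least_squares(lambda v:(pr(model(v,b))-obs).ravel(),[0,-.019,0,0])
    print(b,s.x.round(4),s.cost.round(3),"tip",model(s.x,b)[0].round(4),"world",(p+r.apply(model(s.x,b)[0])).round(4))
E
```

```text
brass [(np.int32(99), [313.09, 65.31], [20, 18, 8, 15])]
38 [-0.0025 -0.0119 -0.0011 -0.0103] 0.0 tip [ 0.1015 -0.0024  0.0694] world [ 0.5187 -0.2373  0.1913]
40 [-0.0002 -0.0192 -0.0011 -0.0102] 0.0 tip [ 0.1009 -0.0024  0.0656] world [ 0.5185 -0.2373  0.1951]
42 [ 0.0022 -0.0267 -0.0011 -0.01  ] 0.0 tip [ 0.1003 -0.0024  0.0616] world [ 0.5182 -0.2373  0.1992]
```

```bash
cat >> h.py <<'E'
TIP=np.array([.1009,-.0024,.0656])
E
python3 - <<'E'
from h import *
w=pickle.load(open("w3.pkl","rb"));p,r=pose(w["obs"])
r2=r*R.from_euler("y",-20,degrees=True)
T=np.array([.5425,.1678,.083]);P2=T-r2.apply(TIP);print(P2)
go(p,r,P2,r2)
m=r2.inv().apply(np.array([0,P2[1]-p[1],0]))*100;print(m)
E
```

```text
[0.47874905 0.16850952 0.18510408]
turn [  0. -20.  -0.] rows>=2.8 shift [  6.82 -40.59   6.05] rows>=10.0
[ -1.73202659 -40.32200044   0.75225987]
```

>>> move_arm --commands "0 0 0 0 0 -6.67 0;0 0 0 0 0 -6.67 0;0 0 0 0 0 -6.66 0;0 0.455 -2.706 0.403 0 0 0;0 0.455 -2.706 0.403 0 0 0;0 0.455 -2.706 0.403 0 0 0;0 0.455 -2.706 0.403 0 0 0;0 0.455 -2.706 0.403 0 0 0;0 0.455 -2.706 0.403 0 0 0;0 0.455 -2.706 0.403 0 0 0;0 0.455 -2.706 0.403 0 0 0;0 0.455 -2.706 0.403 0 0 0"

```text
t: 5.88
eef_pos: [0.4571, 0.0079, 0.2175]
tool_rot: [-0.004, 0.976, -0.023, -0.216]
contact_force: [0.1, -0.2, -0.3]
gripper_width: 0.271
```

>>> move_arm --commands "0 0.455 -2.706 0.403 0 0 0;0 0.455 -2.706 0.403 0 0 0;0 0.455 -2.706 0.403 0 0 0;0 0.455 -2.706 0.403 0 0 0;0 0.455 -2.706 0.403 0 0 0;0 0.455 -2.706 0.403 0 0 0;0 0 0 0 0 0 0;0 0 0 0 0 0 0;0 0 0 0 0 0 0"

```text
t: 6.63
eef_pos: [0.4795, 0.1674, 0.1838]
tool_rot: [-0.004, 0.976, -0.023, -0.216]
contact_force: [-1.1, -0.4, -0.4]
gripper_width: 0.275
```

```bash
python3 look.py w4; python3 - <<'E'
from h import *
from station import bot
w=pickle.load(open("w4.pkl","rb"));p,r=pose(w["obs"]);print("tip",p+r.apply(TIP))
d={n:bot.read_camera(n) for n in("top","scene")};pickle.dump(d,open("d4.pkl","wb"))
T,S=d["top"]["img"],d["scene"]["img"]
def crop(I,x,y,w,h): return cv2.resize(I[y:y+h,x:x+w],(400,300),interpolation=cv2.INTER_NEAREST)
cv2.imwrite("pics/c4.png",np.vstack([cv2.resize(w["img"][:225,100:500],(800,450),interpolation=cv2.INTER_NEAREST)[:300],np.hstack([crop(T,180,215,100,75),crop(S,325,265,100,75)])])[:,:,::-1])
E
```

```text
6.6333 [0.4795 0.1674 0.1838] [-0.0039  0.976  -0.0231 -0.2163] [-1.06 -0.43 -0.38] 0.27515549851833393
tip [0.54328494 0.16656976 0.08175987]
```

View pics/c4.png

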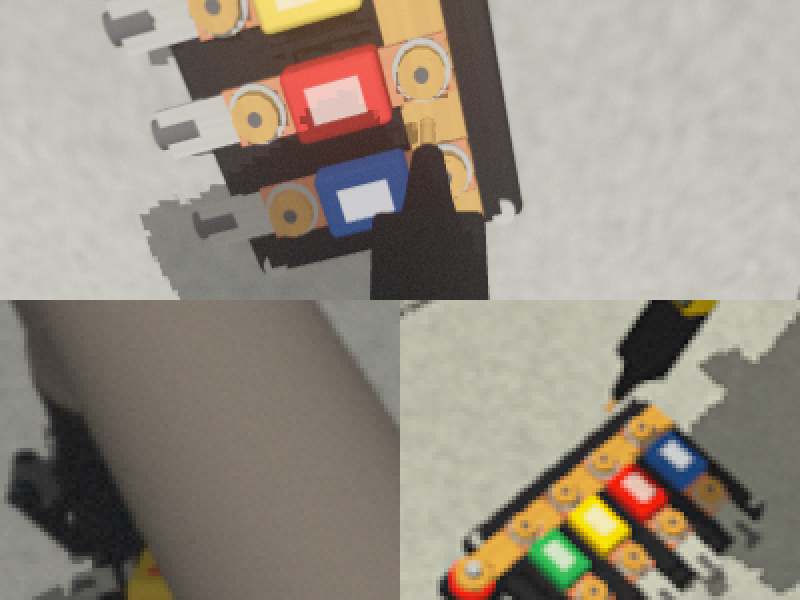

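```bash
python3 - <<'E'
from h import *
w=pickle.load(open("w4.pkl","rb"));o=w["obs"];d=pickle.load(open("d4.pkl","rb"))
p,r=pose(o);tip=p+r.apply(TIP)
print("tip proj wrist",proj(w,tip,o),"scene",proj(d["scene"],tip))
g=cv2.cvtColor(w["img"],cv2.COLOR_RGB2GRAY)
for n,c in(("sup",(310.3,37.3)),("load",(227.3,59.8)),("ysup?",None)):
    if c: print(n,plane(w,c,.033,o).round(4))
h=cv2.cvtColor(w["img"],cv2.COLOR_RGB2HSV)
for (x,y) in((310,37),(227,60)): print(h[y+5,x],h[y,x],h[y-5,x+3])
# hole (grey dark) centroid
for n,(x,y) in(("sup",(310,37)),("load",(227,60))):
    rg=h[y-6:y+7,x-6:x+7];m=rg[:,:,1]<110;yy,xx=np.where(m[2:-2,2:-2]);c=(xx.mean()+x-4,yy.mean()+y-4);print(n,c,plane(w,c,.033,o).round(4))
Q=lambda x,y:(325+(x-400)/4-.4,265+(y-300)/4-.4)
print("scene sup",plane(d["scene"],Q(603,461),.033).round(4),"load",plane(d["scene"],Q(672,523),.033).round(4))
print("tip tri",tri([ray(w,(313.3,59),o),ray(d["scene"],Q(609,407))]))
E
```

```text
tip proj wrist [[313.92812223  58.80152342]] scene [[377.12096729 292.46565908]]
sup [0.5412 0.1689 0.033 ]
load [0.5313 0.2187 0.033 ]
[ 19 122 225] [ 10  23 133] [ 19 120 227]
[ 19 123 224] [ 13  14 128] [ 19 118 226]
sup (np.float64(310.35087719298247), np.float64(37.07017543859649)) [0.5413 0.1688 0.033 ]
load (np.float64(226.67924528301887), np.float64(59.58490566037736)) [0.5315 0.219  0.033 ]
scene sup [0.5437 0.1691 0.033 ] load [0.5333 0.2185 0.033 ]
tip tri (array([0.54492735, 0.16677142, 0.08798097]), [np.float64(3.8454667501541706e-05), np.float64(3.845466750157019e-05)])
```

```bash
cat > nxt.py <<'E'
import sys
from h import *
from station import bot
T=np.array(list(map(float,sys.argv[1:4])));back=float(sys.argv[4])
o=bot.get_obs();p,r=pose(o);b=np.radians(40);d=r.apply([np.cos(b),-.01,np.sin(b)])
tip=p+r.apply(TIP);print("t",o["t"],"tip",tip.round(4),"d",d.round(3),"F",o["contact_force"].round(2),o["gripper_width"])
print("shift cm",(r.inv().apply(T-back*d-tip)*100).round(2))
E
python3 nxt.py .5415 .1688 .033 .010
```

```text
t 6.7833 tip [0.5438 0.1659 0.082 ] d [ 0.423 -0.013 -0.906] F [-0.48 -0.25 -2.03] 0.27500159554650927
shift cm [ 1.08 -0.28  3.9 ]
```

>>> move_arm --commands "0 0.18 -0.05 0.65 0 0 0;0 0.18 -0.05 0.65 0 0 0;0 0.18 -0.05 0.65 0 0 0;0 0.18 -0.05 0.65 0 0 0;0 0.18 -0.05 0.65 0 0 0;0 0.18 -0.03 0.65 0 0 0;0 0 0 0 0 0 0;0 0 0 0 0 0 0"

```text
t: 7.45
eef_pos: [0.4728, 0.1714, 0.1435]
tool_rot: [-0.004, 0.976, -0.023, -0.217]
contact_force: [-0.1, -0.3, -0.8]
gripper_width: 0.273
```

```bash
python3 look.py w5; python3 nxt.py .5415 .1688 .033 0; python3 - <<'E'
from h import *
from station import bot
w=pickle.load(open("w5.pkl","rb"));o=w["obs"];p,r=pose(o);s=bot.read_camera("scene");s["o"]=o;pickle.dump(s,open("s5.pkl","wb"))
print(proj(w,p+r.apply(TIP),o),proj(w,[.5415,.1688,.033],o))
cv2.imwrite("pics/c5.png",np.hstack([cv2.resize(w["img"][0:100,260:360],(400,400),interpolation=cv2.INTER_NEAREST),cv2.resize(s["img"][275:325,350:400],(400,400),interpolation=cv2.INTER_NEAREST)])[:,:,::-1])
E
```

```text
7.45 [0.4728 0.1714 0.1435] [-0.0042  0.976  -0.0229 -0.2166] [-0.12 -0.33 -0.77] 0.27291066231975036
t 7.5 tip [0.537  0.1707 0.0418] d [ 0.423 -0.011 -0.906] F [-0.19 -0.34 -1.05] 0.2726527532888152
shift cm [0.79 0.17 0.6 ]
[[313.92779921  58.80312086]] [[317.26144397  42.48962634]]
```

View pics/c5.png

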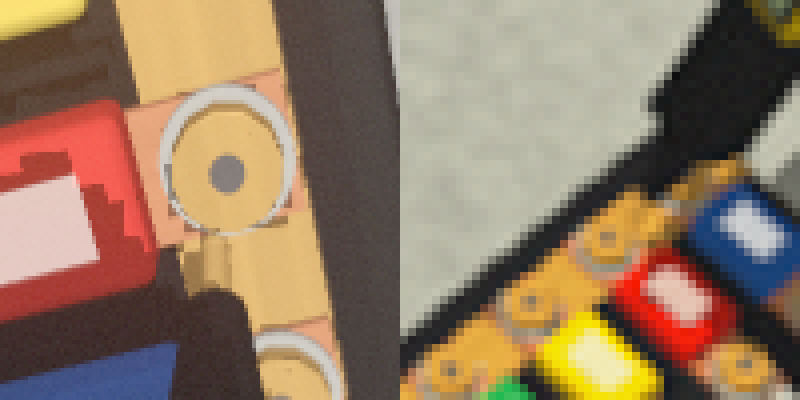

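>>> move_arm --commands "0 0.18 0.08 0.13 0 0 0;0 0.18 0.08 0.13 0 0 0;0 0.2 0.08 0.15 0 0 0;0 0.08 0 0.07 0 0 0;0 0.08 0 0.07 0 0 0;0 0 0 0 0 0 0;0 0 0 0 0 0 0"

```text
t: 8.13
eef_pos: [0.4773, 0.1687, 0.1359]
tool_rot: [-0.004, 0.976, -0.023, -0.216]
contact_force: [0.2, -1.1, 0.1]
gripper_width: 0.272
```

```bash
python3 look.py w6; python3 nxt.py .5415 .1688 .033 0; python3 - <<'E'
from h import *
from station import bot
w=pickle.load(open("w6.pkl","rb"));o=w["obs"];s=bot.read_camera("scene")
print(proj(w,[.5415,.1688,.033],o))
cv2.imwrite("pics/c6.png",np.hstack([cv2.resize(w["img"][0:100,260:360],(400,400),interpolation=cv2.INTER_NEAREST),cv2.resize(s["img"][275:325,350:400],(400,400),interpolation=cv2.INTER_NEAREST)])[:,:,::-1])
E
```

```text
8.1333 [0.4773 0.1687 0.1359] [-0.0043  0.9761 -0.023  -0.2162] [ 0.23 -1.13  0.07] 0.27180760195814396
t 8.1833 tip [0.5411 0.168  0.034 ] d [ 0.423 -0.011 -0.906] F [ 0.3  -0.16  0.23] 0.2721699071308633
shift cm [ 0.08 -0.08  0.07]
[[312.08391639  57.40600808]]
```

View pics/c6.png

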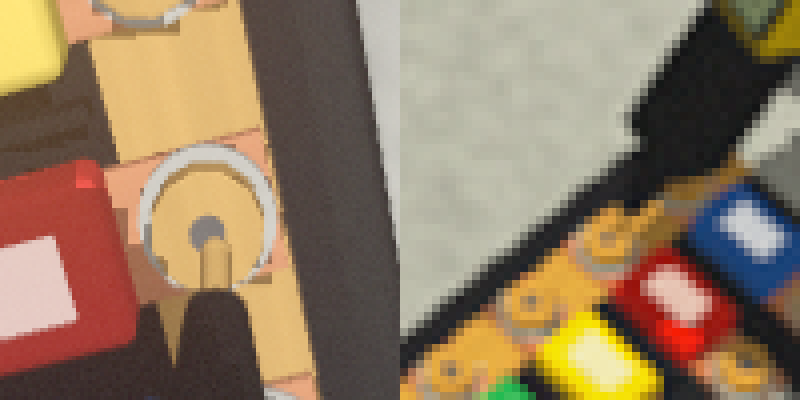

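>>> move_arm --commands "0 0.08 -0.05 0.06 0 0 0;0 0.08 0 0.06 0 0 0;0 0 0 0 0 0 0;0 0 0 0 0 0 0"

```text
t: 8.57
eef_pos: [0.4782, 0.1694, 0.1342]
tool_rot: [-0.004, 0.976, -0.023, -0.216]
contact_force: [0.3, -0.2, 0.3]
gripper_width: 0.276
```

>>> move_arm --commands "0 0.08 0 0.06 0 0 0;0 0 0 0 0 0 0;0 0 0 0 0 0 0"

```text
t: 8.82
eef_pos: [0.4787, 0.1693, 0.1333]
tool_rot: [-0.004, 0.976, -0.023, -0.216]
contact_force: [-0.1, 0.0, -0.0]
gripper_width: 0.273
```

```bash
python3 look.py w7; python3 nxt.py .5415 .1688 .033 0; python3 - <<'E'
from h import *
from station import bot
w=pickle.load(open("w7.pkl","rb"));o=w["obs"];s=bot.read_camera("scene")
w6=pickle.load(open("w6.pkl","rb"))
for a in(w6,w): print(blobs(a["img"],(0,0,0),(180,255,70),(300,60,335,110),30)[:2],proj(a,[.5415,.1688,.033],a["obs"]))
cv2.imwrite("pics/c7.png",np.hstack([cv2.resize(w["img"][0:100,260:360],(400,400),interpolation=cv2.INTER_NEAREST),cv2.resize(s["img"][275:325,350:400],(400,400),interpolation=cv2.INTER_NEAREST)])[:,:,::-1])
E
```

```text
8.8167 [0.4787 0.1693 0.1333] [-0.0044  0.9761 -0.0229 -0.2161] [-0.13  0.01 -0.01] 0.27348400036297926
t 8.8667 tip [0.5425 0.1686 0.0312] d [ 0.423 -0.011 -0.906] F [ 0.18 -0.39  0.63] 0.2720128516892002
shift cm [-0.16 -0.02 -0.12]
[(np.int32(794), [313.53, 94.59], [0, 13, 35, 37])] [[312.08391639  57.40600808]]
[(np.int32(770), [313.23, 95.12], [0, 13, 35, 37])] [[313.58610929  62.14910932]]
```

View pics/c7.png

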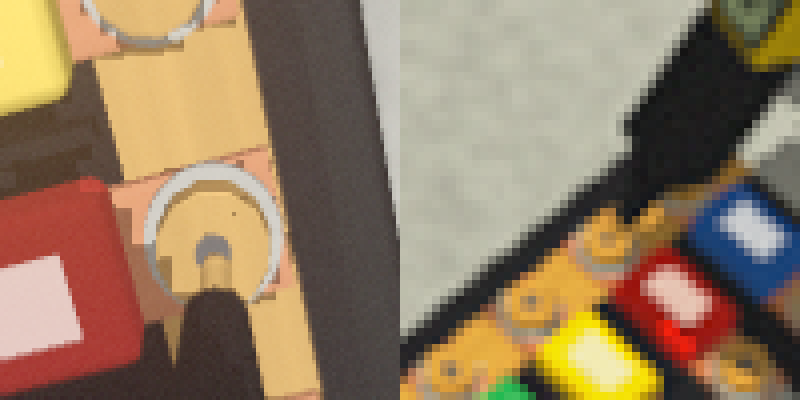

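>>> move_arm --commands "0 0 0 0 0 0 0;0 0 0 0 0 0 0;0 0 0 0 0 0 0;0 0 0 0 0 0 0;0 -0.15 0 -0.13 0 0 0;0 -0.38 0 -0.32 0 0 0;0 -0.38 0 -0.32 0 0 0;0 -0.38 0 -0.32 0 0 0;0 -0.38 0 -0.32 0 0 0;0 -0.38 0 -0.32 0 0 0;0 -0.25 0 -0.19 0 0 0;0 0 0 0 0 0 0"

```text
t: 9.92
eef_pos: [0.4659, 0.17, 0.1612]
tool_rot: [-0.004, 0.976, -0.023, -0.216]
contact_force: [0.7, 1.4, -0.9]
gripper_width: 0.273
```

>>> move_arm --commands "0 -0.16 -0.71 0.07 0 0 0;0 -0.16 -0.71 0.07 0 0 0;0 -0.16 -0.71 0.07 0 0 0;0 -0.16 -0.71 0.07 0 0 0;0 -0.16 -0.71 0.08 0 0 0;0 -0.16 -0.7 0.08 0 0 0;0 -0.16 -0.7 0.08 0 0 0;0 0.38 0 0.32 0 0 0;0 0.38 0 0.32 0 0 0;0 0.38 0 0.32 0 0 0;0 0 0 0 0 0 0;0 0 0 0 0 0 0"

```text
t: 10.92
eef_pos: [0.4623, 0.2188, 0.1463]
tool_rot: [-0.004, 0.976, -0.024, -0.217]
contact_force: [0.1, 0.5, -0.7]
gripper_width: 0.275
```

```bash
python3 look.py w8; python3 nxt.py .5315 .2188 .033 0; python3 - <<'E'
from h import *
w=pickle.load(open("w8.pkl","rb"));o=w["obs"]
print(proj(w,[.5315,.2188,.033],o))
cv2.imwrite("pics/c8.png",cv2.resize(w["img"][0:100,260:360],(500,500),interpolation=cv2.INTER_NEAREST)[:,:,::-1])
E
```

```text
10.9167 [0.4623 0.2188 0.1463] [-0.0041  0.976  -0.0236 -0.2166] [ 0.08  0.47 -0.7 ] 0.27515588510337097
t 10.9667 tip [0.5261 0.2182 0.0445] d [ 0.423 -0.012 -0.906] F [ 0.08  0.19 -0.85] 0.27501030428908085
shift cm [ 0.98 -0.09  0.81]
[[311.61719897  40.11626487]]
```

View pics/c8.png

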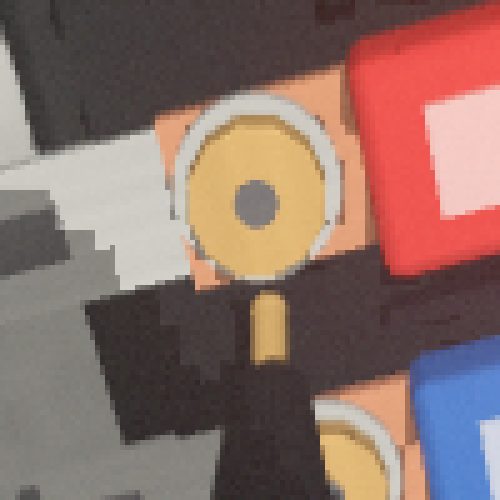

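>>> move_arm --commands "0 0.2 -0.02 0.16 0 0 0;0 0.2 -0.02 0.16 0 0 0;0 0.2 -0.02 0.16 0 0 0;0 0.2 -0.02 0.17 0 0 0;0 0.12 -0.02 0.1 0 0 0;0 0.1 0 0.08 0 0 0;0 0.1 0 0.1 0 0 0;0 0 0 0 0 0 0;0 0 0 0 0 0 0;0 0 0 0 0 0 0;0 0 0 0 0 0 0;0 0 0 0 0 0 0"

```text
t: 11.97
eef_pos: [0.4684, 0.2202, 0.1338]
tool_rot: [-0.004, 0.976, -0.023, -0.216]
contact_force: [-0.2, -0.2, 0.6]
gripper_width: 0.271
```

```bash
python3 look.py w9; python3 nxt.py .5315 .2188 .033 0; python3 - <<'E'
from h import *
w=pickle.load(open("w9.pkl","rb"));o=w["obs"]
print(proj(w,[.5315,.2188,.033],o))
cv2.imwrite("pics/c9.png",cv2.resize(w["img"][0:100,260:360],(500,500),interpolation=cv2.INTER_NEAREST)[:,:,::-1])
E
```

```text
11.9667 [0.4684 0.2202 0.1338] [-0.0043  0.9761 -0.023  -0.2161] [-0.17 -0.17  0.6 ] 0.27126131542601095
t 12.0167 tip [0.5323 0.2195 0.0317] d [ 0.423 -0.011 -0.906] F [-1.11 -0.6  -0.25] 0.2725241228250134
shift cm [-0.12  0.07 -0.09]
[[315.45221252  61.18878244]]
```

View pics/c9.png

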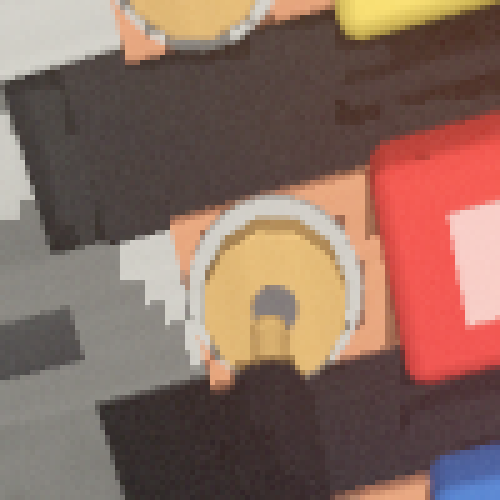

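>>> move_arm --commands "0 0 0 0 0 0 0;0 0 0 0 0 0 0;0 0 0 0 0 0 0;0 -0.15 0 -0.13 0 0 0;0 -0.38 0 -0.32 0 0 0;0 -0.76 0 -0.64 0 0 0;0 -0.76 0 -0.64 0 0 0;0 -0.76 0 -0.64 0 0 0;0 -0.76 0 -0.64 0 0 0;0 -0.5 0 -1.5 0 0 0;0 -0.2 0 -2.3 0 0 0;0 -0.2 0 -2.3 0 0 0"

```text
t: 13.02
eef_pos: [0.4657, 0.2205, 0.2367]
tool_rot: [-0.004, 0.976, -0.023, -0.216]
contact_force: [0.5, 0.5, -1.7]
gripper_width: 0.271
```

>>> move_arm --commands "0 -0.2 0 -2.3 0 0 0;0 -0.2 0 -2.3 0 0 0;0 -0.2 0 -2.3 0 0 0;0 -0.2 0 -2.3 0 0 0;0 -0.2 0 -2.3 0 0 0;0 -0.2 0 -2.3 0 0 0;0 -0.2 0 -2.3 0 0 0;0 0 0 0 0 0 0;0 0 0 0 0 0 0"

```text
t: 13.77
eef_pos: [0.5218, 0.2184, 0.3885]
tool_rot: [-0.005, 0.976, -0.023, -0.215]
contact_force: [0.1, -0.8, -1.7]
gripper_width: 0.272
```

```bash
python3 nxt.py .5315 .2188 .033 0; python3 -c "
from station import bot;o=bot.get_obs();print(o['eef_pos'],o['q'].round(2))"
```

```text
t 13.7667 tip [0.5859 0.2178 0.2866] d [ 0.426 -0.01  -0.905] F [ 0.15 -0.83 -1.74] 0.271966336891699
shift cm [ 5.71  0.15 25.3 ]
[0.52176669 0.21842111 0.38851745] [-0.18  0.45 -0.34  1.32 -0.08  1.76 -2.13]
```

>>> move_arm --commands "0 0.2 0 0 0 5.4 0;0 0.2 0 0 0 5.4 0;0 0.2 0 0 0 5.4 0;0 0.2 0 0 0 5.4 0;0 0.2 0 0 0 5.4 0;0 0.2 0 0 0 5.4 0;0 0 0 0.2 0 5.4 0;0 0 0 0.2 0 5.4 0;0 0 0 0.2 0 5.4 0;0 0 0 0 0 5.4 0;0 0 0 0 0 5.4 0;0 0 0 0 0 5.4 0"

```text
t: 14.77
eef_pos: [0.5329, 0.2174, 0.378]
tool_rot: [0.008, 0.939, -0.021, 0.342]
contact_force: [1.0, -0.8, -0.1]
gripper_width: 0.276
```

>>> move_arm --commands "0 0 0 0 0 0 0;0 0 0 0 0 0 0;0 0 0 0 0 0 0;0 0 0 0 0 0 0"

```text
t: 15.1
eef_pos: [0.5353, 0.2173, 0.3793]
tool_rot: [0.008, 0.94, -0.022, 0.34]
contact_force: [0.2, 0.1, -0.7]
gripper_width: 0.273
```

```bash
python3 look.py w10; python3 - <<'E'
from h import *
from station import bot
o=bot.get_obs();p,r=pose(o);b=np.radians(40);d=r.apply([np.cos(b),-.01,np.sin(b)]);n=r.apply([np.sin(b),0,-np.cos(b)])
print(p,"d",d.round(3),"n",n.round(3),o["q"].round(2),np.abs(o["joint_vel"]).max())
w=pickle.load(open("w10.pkl","rb"))
print("brass",blobs(w["img"],(8,90,90),(25,255,255),(295,40,335,80),4))
# tester line in static views: yellow body, display, brass
d4={n:bot.read_camera(n) for n in("top","scene")};pickle.dump(d4,open("d10.pkl","wb"))
for nm,c in d4.items():
    u=proj(c,[p+r.apply([0,0,-.019])+n*.01, p+r.apply([0,0,-.019])+.026*d+.01*n, p+r.apply(TIP)],).round(1);print(nm,u.tolist())
    x,y=u[1].astype(int);roi=(max(x-60,0),max(y-60,0),min(x+60,640),min(y+60,480))
    print(" disp-ish",blobs(c["img"],(28,15,120),(60,100,235),roi,10)," yellow",blobs(c["img"],(20,150,60),(32,255,255),roi,20))
E
```

```text
15.1 [0.5353 0.2173 0.3793] [ 0.0084  0.9401 -0.0225  0.3399] [ 0.18  0.1  -0.71] 0.2727736452461771
[0.5354528  0.21733366 0.3793209 ] d [ 0.999 -0.038 -0.004] n [0.004 0.    1.   ] [-0.31 -0.04 -0.43  2.04  0.71  0.75 -2.8 ] 0.012969783392616044
brass [(np.int32(86), [313.41, 65.65], [15, 19, 7, 15])]
top [[172.3, 246.5], [173.3, 230.7], [178.1, 170.1]]
 disp-ish [(np.int32(10), [195.1, 188.4], [81, 16, 4, 7]), (np.int32(14), [130.71, 192.14], [16, 19, 5, 7]), (np.int32(14), [138.29, 201.57], [23, 29, 6, 7]), (np.int32(12), [132.08, 210.5], [17, 38, 5, 6]), (np.int32(13), [145.62, 211.77], [29, 40, 8, 5]), (np.int32(10), [227.9, 214.4], [113, 43, 6, 3]), (np.int32(116), [173.1, 229.87], [56, 53, 9, 15]), (np.int32(14), [126.36, 243.71], [10, 70, 6, 7]), (np.int32(21), [215.43, 241.43], [100, 70, 6, 4])]  yellow [(np.int32(320), [172.81, 241.73], [52, 49, 18, 41]), (np.int32(76), [218.18, 255.0], [98, 80, 14, 11])]
scene [[430.3, 200.9], [415.9, 207.2], [353.8, 239.2]]
 disp-ish [(np.int32(3826), [386.82, 179.15], [0, 0, 75, 90]), (np.int32(33), [442.94, 158.36], [85, 7, 7, 10]), (np.int32(70), [444.33, 185.56], [80, 32, 19, 13]), (np.int32(29), [367.76, 194.24], [9, 45, 9, 6]), (np.int32(13), [464.23, 196.23], [106, 48, 7, 4]), (np.int32(131), [414.72, 207.73], [51, 55, 19, 12]), (np.int32(4337), [427.88, 244.04], [0, 61, 120, 59]), (np.int32(36), [360.53, 239.81], [0, 90, 15, 7])]  yellow [(np.int32(468), [424.62, 206.32], [46, 41, 48, 37])]
```

```bash
python3 - <<'E'
from h import *
from station import bot
a=pickle.load(open("d0.pkl","rb"))["top"]["img"];c=pickle.load(open("d10.pkl","rb"))["top"]["img"]
for n,lo,hi,roi in(("driver",(5,150,100),(15,255,255),(290,270,315,325)),("purple",(130,80,60),(150,255,255),(345,300,375,395)),("turq",(82,100,60),(95,255,255),(425,300,490,375)),("tape",(100,150,60),(120,255,255),(280,150,315,185)),("conn",(0,0,200),(180,40,255),(485,240,515,275))):
    print(n,blobs(a,lo,hi,roi,40),blobs(c,lo,hi,roi,40))
o=bot.get_obs();print(o["t"],np.abs(o["joint_vel"]).max(),o["gripper_width"])
bot.hand_in()
E
```

```text
driver [(np.int32(358), [300.66, 299.19], [6, 10, 11, 38])] [(np.int32(356), [300.69, 299.1], [6, 10, 11, 38])]
purple [(np.int32(615), [361.03, 343.96], [8, 8, 17, 76])] [(np.int32(614), [361.02, 343.93], [8, 8, 17, 76])]
turq [(np.int32(618), [457.09, 337.0], [7, 9, 52, 58])] [(np.int32(613), [457.04, 337.05], [7, 9, 52, 58])]
tape [(np.int32(380), [297.7, 167.07], [5, 4, 27, 28])] [(np.int32(383), [297.77, 167.07], [5, 4, 27, 27])]
conn [(np.int32(202), [500.75, 256.35], [6, 7, 20, 20])] [(np.int32(214), [500.75, 256.21], [6, 6, 20, 21])]
15.25 0.0065684980744778985 0.276953318793371
the job is handed in; nothing more can be done
```

I drew the tester from its holster and touched the red fuse's supply-side bolt head, then its load-side one. The job is handed in at about 15 s, with the tester still in the gripper, level and display up.

**Touches:** Each lasted over half a second. In the wrist pictures the pin had slid back roughly 4 mm on both, and the vertical force changed by about 1 N, which is close to the sensor noise. The tip landed within about 1–2 mm of each bolt's centre.

**Final pose:** The display faces up to within about 0.3°, worked out from the arm pose and the grip angle. The tester is about 39 cm above the bench and the arm was still. The top camera sees the display about where I predicted it, and the grip had not slipped.

**Other things on the bench:** The screwdriver, purple and turquoise testers, tape and connector are where they started, to within a fraction of a pixel. I did not re-measure the wrench, can or drawer. No other fuse was seen to be touched.

**Disagreement:** Before the first touch, the scene camera put the tip about 6 mm higher than the wrist camera did. The moment of contact matched the wrist estimate.

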